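# Latch the split chocolate mould

### The job

Close the two-part chocolate mould on the table: lift the draw-latch's claw over the brass keeper, feel its lip down into the keeper's slot and draw it back until it bites, without hammering or hauling on it. Then swing the red lever down over centre, pressing gently, until it lies fully home and the two halves are drawn tight together; leave the things around it where they stand.

Things in the scene. Friction and masses are not known exactly. Their poses are not given: they have to be found in the camera images.
- mould: Aluminium split mould on a steel base plate 290 x 150 x 12 mm, fixed to the table. Origin: on the table under the lever's pivot; x axis level, from the lever towards the keeper; z up; y along the lever's hinge. Fixed half: x -120 to +25 mm, y +-70 mm, flat top at z 52 mm; the latch runs along y = 0. The sliding half (108 mm long, same section) starts at x 25.5 mm + gap.
- pivot (a point): Hinge axis of the lever: x 0, y 0, z 66 mm in the mould's frame; axis along the mould's y.
- lever (a joint): Lever angle, rad: 0 = home (handle level towards the mould's -x, hard stop), grows as the handle is lifted up and over towards the keeper; 1.57 upright; stop at 2.2. It stays where left (0.05 N m). The claw's pin sits 25 mm from the pivot, 10 degrees below the handle's line (at 0: x -24.6, z -4.3 mm from the pivot). Dead centre at about 0.21; below it the claw's pull holds the lever home.
- handle: Red handle of the lever, 70 x 20 x 8 mm, from 32 to 102 mm out from the pivot, its centre line through the pivot. Origin on the pivot axis. Press it on its upper face (the face towards the keeper when it stands up); with the hooked claw this takes about 1 to 9 N at 80 mm out.
- handle_pad (a point): Middle of the width of the handle's upper face, 80 mm out from the pivot (4 mm above the centre line when home).
- claw (a joint): Angle of the claw against the lever, rad. lever + claw = downward slope of the claw towards the keeper (0 = level). Its pin is stiff (0.05 N m): it stays as left, and is lifted along with the lever unless its lip is hooked and already drawn against the keeper's ridge.
- head: Outer end of the claw, sprung along it. Origin at the claw's pin when unstretched; x along the claw to the keeper, z up when the claw is level. Straps (y +-14.5 mm, 5 mm thick) run from the pin to a plate (x 94 to 119, z 4.5 to 10.5 mm, 32 mm wide); from its end hangs the lip: x 115 to 119, z -4.5 to +4.5 mm, 28 mm wide.
- spring (a joint): Stretch of the claw's spring, m: 0 = slack, 6 N per mm, at most 15 mm.
- claw_bar (a point): Centre of the yellow grip roller that crosses the claw: 10 mm thick, 44 mm long over its round ends, along the mould's y; at x 108, z 12 mm in the head's frame. It turns freely on the claw: pinched at its two ends from above it lets the claw swing, so moving it moves claw and lever.
- hook_tip (a point): Middle of the lip's lower edge: x 117, z -4.5 mm in the head's frame.
- half (a joint): Gap of the seam, m: 0 = halves together, up to 10 mm. The sliding half moves along the mould's x against 12 N of friction.
- half_face (a point): Top middle of the sliding half's seam face: x 25.5 mm + gap, z 52 mm in the mould's frame.
- keeper_base: Keeper plate on the sliding half: origin on the half's top (z 52 mm), y 0, 70.5 mm behind the seam face; axes as the mould's. On it an adjustable brass keeper 30 mm wide, 14 mm high: ridge x -8 to 0, slot 0 to 9 (open down to the half's top), rear land 9 to 21 mm, all shifted along x by a setting of -4 to +4 mm that is not measured: find the slot by feel. The setting does not slip.
- jar: Jar with white label and blue cap, 68 mm wide, 110 mm high, loose; origin centre of its underside.
- tin: Steel tin with brown label, 72 mm wide, 120 mm high, loose; origin centre of its underside.
- bowl: White bowl, 120 mm wide, 55 mm high, loose; origin centre of its underside.
- spatula: Spatula lying flat, loose.
- slab0: Loose slab of chocolate, 100 x 120 x 10 mm, on the baking tray.

How it is judged:
By the outcome, as a careful person would: the job done as asked, in the order asked, and still so for the second after the job is handed in, with the robot touching nothing.
It also fails if it takes over 54 s, if anything falls off the work surface, if the arm or the gripper's body presses on something with over 40 N, if the wrist force passes 120 N, or if a joint passes its speed limit or range.

### The arm

A 6-joint arm with a two-finger parallel gripper is mounted at the origin on the work surface. World frame = base frame: x ahead of the robot, y to its left, z up, the work surface at z = 0. Lengths are in mm, angles in rad, forces in N, time in s.
With the tool pointing down it reaches from about 350 to 875 mm from the base axis. Payload 4.2 kg.
Tool frame: the origin (TCP) lies at the very end of the fingers, on their centre line; the grasp point (between the pads) lies 19 mm behind it; z points along the fingers, y is the line along which they close (so a half turn about z gives the same grasp; the last joint's range is limited). The gripper opens to 85 mm and grips with 20 to 120 N. Pads are 22 mm wide; open, the fingers measure 114 mm over their backs; the gripper's body (76 mm by 85 mm) begins 54 mm behind the grasp point. The pads swing forward as they close: fully open they stand 13 mm farther back than shut.
Start: joints at [-0.953, 0.385, 0.008, 0, -1.194, -0.259], TCP at [219.483, -585.172, 231.312] pointing down, gripper open.
Joint ranges: [-3.14, 3.14], [-1.21, 2.06], [-1.07, 1.41], [-3.16, 2.05], [-2.99, -0.16], [-3.1, 3.1]. Speed limits (rad/s): [2.79, 2.79, 3.14, 3.14, 3.14, 3.14].

### API

Orientations are given as a unit quaternion [x, y, z, w].
In Python, from bench import arm, viewer gives the robot as it stands. The module is installed in compiled form; this text tells all that it offers.
- The arm moves only by the shell command python3 -m jog 'ROWS' [OPENING]. ROWS is rows parted by semicolons, their numbers by spaces, 1 to 10 of them, each of 6 numbers: dx, dy, dz in mm, then a rotation vector rx, ry, rz in rad; each row is the pose to reach, as a shift and turn from the pose commanded when the command began, along the tool's axes at that moment; what a row does not reach only later rows make up. A row lasts 1/10 s, in which the tool goes at most 50 mm and 0.15 rad, less where a joint would pass 70% of its speed; a pose out of reach is approached as far as the arm can. OPENING is the finger opening in mm, set as the command begins (- or left out keeps the last). The fingers move at their own pace and stop on an object; the grip force is fixed at half the most. Time passes only in rows, so rows that do not move let the fingers close. It prints the time, the measured TCP pose, the force, the opening and the grip force at its end.
- arm.read_state(): the state, without advancing time (a new reading comes with each control period).
- viewer.get_image(name): name is "side" or "top" or "wrist"; returns (picture, depth): 420x560x3 uint8, blue, green, red; 420x560 float32, mm along the optical axis (not along the pixel's ray), 0 where there is no reading.
- viewer.get_calibration(name): a dict with "K" (3x3 intrinsics, pixels), "rvec" (rotation vector, rad) and "tvec" (3), from world to camera coordinates, as OpenCV has them. Camera axes: x right, y down, z forward; pixel columns grow to the right and rows downward; lengths in mm; the calibration is good to about 2 mm. A picture is of the moment at which its call begins: read the wrist's pose just before it. get_calibration takes no time and is no camera call; for the wrist camera it gives the pose at the moment of the call.
- arm.job_done(): hands the job in; it is judged then, once.
The state is a dict: "clock": time; "joints": joint angles; "joint_vel": joint speeds; "joint_efforts": joint torques, N m; "position": TCP position; "ee_rot": TCP orientation; "contact_force": force on the tool from outside, world axes, zero at the start; "wrist_torque": the same for the moment, N m; "gripper_width": finger opening in mm; "grasp_force": force on a finger pad.
Only numpy, scipy, OpenCV 4.12 (cv2) and the standard library are available. Lean on these libraries where they do the work, as an engineer would, in place of code of your own. Each camera call takes 0.05 s, during which the arm holds its last target. There are 200 camera calls.

## Working session

There is one attempt and no reset: what is moved stays moved. The work goes in short steps, Python scripts to look and compute and a shell command to move; the robot and the scene stay as the last step left them, time stands still between calls to the robot, and variables do not carry over. Pictures are saved under pics/ and viewed, at most 10 in all, crops included, and the job is handed in when it is done.

```bash
mkdir -p pics
cat > h.py <<'E'
import numpy as np, cv2
from bench import arm, viewer
from scipy.spatial.transform import Rotation as R
def snap(n):
    c=viewer.get_calibration(n); im,d=viewer.get_image(n)
    return im,d,c
def world(c,d,u,v,r=1):
    p=d[int(v)-r:int(v)+r+1,int(u)-r:int(u)+r+1]; z=np.median(p[p>0])
    k=c["K"]; Rm=cv2.Rodrigues(np.array(c["rvec"],float))[0]
    x=np.linalg.inv(k)@[u,v,1]*z
    return Rm.T@(x-np.array(c["tvec"]).ravel())
def cloud(c,d):
    v,u=np.indices(d.shape); k=np.array(c["K"]); Rm=cv2.Rodrigues(np.array(c["rvec"],float))[0]
    x=np.stack([(u-k[0,2])/k[0,0]*d,(v-k[1,2])/k[1,1]*d,d],-1)
    return (x-np.array(c["tvec"]).ravel())@Rm
E
python3 - <<'E'
from h import *
for n in("side","top"):
    im,d,c=snap(n); cv2.imwrite(f"pics/{n}0.png",im); np.savez(f"{n}0.npz",im=im,d=d,**{k:np.array(c[k]) for k in c})
s=arm.read_state();print({k:np.round(v,3) for k,v in s.items()})
E
```

```text
{'clock': np.float64(0.1), 'joints': array([-0.953,  0.385,  0.007, -0.   , -1.194, -0.259]), 'joint_vel': array([ 0.001, -0.002,  0.003,  0.002,  0.   ,  0.   ]), 'joint_efforts': array([ 0.0000e+00, -3.9332e+01,  1.8893e+01,  4.1980e+00, -3.0000e-03,
        0.0000e+00]), 'position': array([ 219.293, -584.7  ,  230.324]), 'ee_rot': array([-0.178,  0.984,  0.001, -0.   ]), 'contact_force': array([ 0.085,  0.002, -0.373]), 'wrist_torque': array([-0.053, -0.049, -0.009]), 'grasp_force': np.float64(0.0), 'gripper_width': np.float64(85.276)}
```

View pics/top0.png

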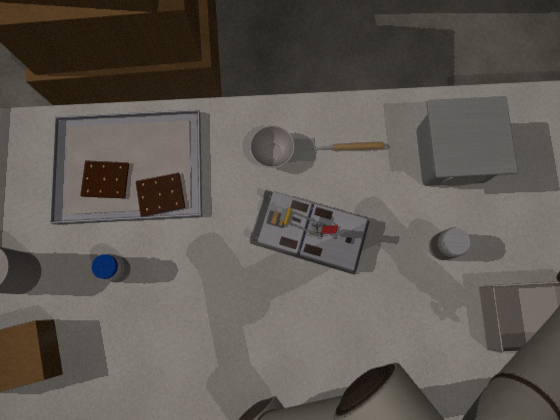

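View pics/side0.png

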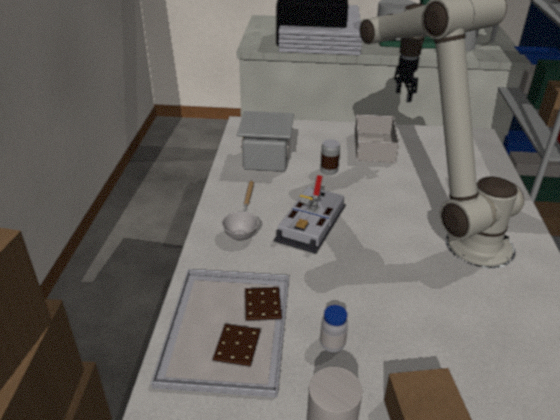

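The top view shows the mould at about (311,231). The red handle is at (328,229) and stands upright. The yellow roller is at (287,216) and the brass keeper at (274,218). The side view shows the mould at (311,218) with the red lever at (318,187). I'll get the poses next.

Run:
```python
from h import *
for n in("top","side"):
    f=np.load(n+"0.npz"); im=f["im"]; d=f["d"]; P=cloud(f,d); hsv=cv2.cvtColor(im,cv2.COLOR_BGR2HSV)
    v,u=np.indices(d.shape)
    box=(u>245)&(u<375)&(v>180)&(v<280) if n=="top" else (u>270)&(u<350)&(v>165)&(v<255)
    H,S,V=cv2.split(hsv)
    for nm,m in(("red",((H<6)|(H>174))&(S>170)&(V>110)),("yel",(H>18)&(H<33)&(S>130))):
        m=m&box&(d>0); q=P[m]; print(n,nm,m.sum(),np.c_[u[m],v[m]].mean(0).round(1), q.mean(0).round(1), q.min(0).round(1),q.max(0).round(1))
    if n=="top":
        for lo,hi in((6,30),(42,62),(6,62)):
            m=box&(P[...,2]>lo)&(P[...,2]<hi); q=P[m][:,:2].astype(np.float32)
            print(lo,hi,m.sum(),cv2.minAreaRect(q),np.median(P[m][:,2]))
        m=box&(P[...,2]>62);
        print(np.c_[u[m],v[m],P[m].round(0)][::6].astype(int).tolist())
c=np.load("top0.npz");print(c["K"],c["tvec"])
im=np.load("top0.npz")["im"][180:280,240:380]; cv2.imwrite("pics/topz.png",cv2.resize(im,None,fx=5.5,fy=5.5,interpolation=2))
```

```text
top red 12 [334.8 228.8] [ 529.6 -117.9  160. ] [ 522.7 -121.5  155.2] [ 536.7 -115.6  166.4]
top yel 59 [287.2 215.7] [569.1  -7.5 149.7] [551.6 -15.3 143.7] [588.2   1.  155.1]
6 30 891 ((554.7721557617188, -68.69796752929688), (341.07440185546875, 259.50146484375), 88.37364959716797) 11.920887734743244
42 62 4715 ((551.3060913085938, -62.443817138671875), (278.79681396484375, 141.01235961914062), 70.25313568115234) 52.50257623309461
6 62 5697 ((554.7721557617188, -68.69796752929688), (341.07440185546875, 259.50146484375), 88.37364959716797) 51.792874361900495
[[275, 182, 354, 10, 1317], [334, 192, 354, 10, 1317], [288, 207, 590, -11, 151], [288, 208, 588, -11, 148], [284, 209, 587, -1, 145], [290, 209, 586, -15, 146], [286, 210, 584, -6, 147], [274, 211, 598, 24, 70], [287, 211, 581, -8, 148], [293, 211, 583, -23, 135], [282, 212, 581, 4, 140], [288, 212, 578, -10, 151], [294, 212, 580, -25, 137], [277, 213, 592, 17, 71], [286, 213, 577, -5, 145], [292, 213, 578, -20, 136], [298, 213, 579, -35, 126], [281, 214, 576, 7, 141], [287, 214, 573, -7, 150], [297, 214, 575, -32, 132], [27
[... 2064 characters left out ...]
, [329, 232, 526, -106, 138], [335, 232, 522, -117, 163], [316, 233, 531, -77, 99], [324, 233, 529, -96, 105], [318, 234, 529, -82, 95], [318, 235, 526, -82, 95], [359, 236, 354, 10, 1317], [349, 239, 516, -162, 64], [347, 241, 512, -157, 62], [325, 250, 354, 10, 1317], [277, 260, 354, 10, 1317], [345, 272, 354, 10, 1317], [334, 277, 354, 10, 1317]]
side red 72 [317.6 185.2] [ 529.8 -103.9  130.8] [ 522.6 -123.   102.9] [537.7 -85.  162. ]
side yel 29 [305.2 207.2] [565.7   6.8 117.2] [548.9 -12.9  60.4] [582.2  39.1 154. ]
[[495.69679858   0.         285.60773911]
 [  0.         495.69679858 200.77420514]
 [  0.           0.           1.        ]] [  27.56214562  623.21819682 1212.90801542]
```

View pics/topz.png

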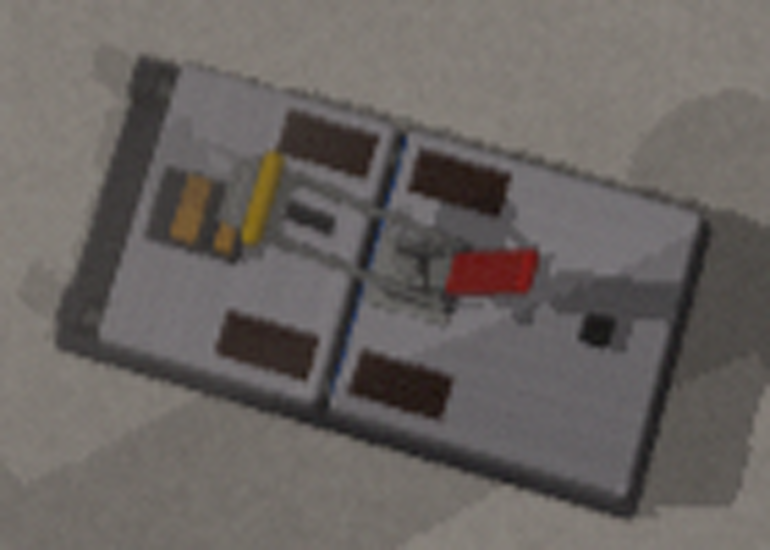

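```bash
cat > fit.py <<'E'
from h import *
f=np.load("top0.npz"); im=f["im"]; d=f["d"]; P=cloud(f,d)
v,u=np.indices(d.shape); box=(u>245)&(u<375)&(v>180)&(v<280)
m=(box&(P[...,2]>38)&(P[...,2]<70)).astype(np.uint8)
m=cv2.morphologyEx(cv2.morphologyEx(m,cv2.MORPH_OPEN,np.ones((3,3))),cv2.MORPH_CLOSE,np.ones((9,9)))
n,l,st,_=cv2.connectedComponentsWithStats(m); k=1+np.argmax(st[1:,4]); 
cn=max(cv2.findContours((l==k).astype(np.uint8),0,2)[0],key=cv2.contourArea)
# pixels -> plane z=52
K=f["K"];Rm=cv2.Rodrigues(f["rvec"])[0];C=-Rm.T@f["tvec"].ravel()
def onplane(uv,z):
    r=np.c_[uv,np.ones(len(uv))]@np.linalg.inv(K).T@Rm; return C+r*((z-C[2])/r[:,2])[:,None]
q=onplane(cn[:,0].astype(float),52)[:,:2].astype(np.float32)
print(cv2.minAreaRect(q), cv2.boxPoints(cv2.minAreaRect(q)))
# blue seam & base corners by eye from zoom
z=lambda a:np.array(a,float)/5.5+[240,180]-.4
print("seam",onplane(z([[400,140],[335,390]]),52).round(1))
print("topcorners(right)",onplane(z([[703,212],[635,490]]),52).round(1),"left",onplane(z([[182,68],[100,335]]),52).round(1))
E
python3 fit.py
```

```text
((550.0247802734375, -61.94917297363281), (277.6418762207031, 141.35890197753906), 70.18201446533203) [[ 436.46646  -168.58566 ]
 [ 569.45325  -216.51105 ]
 [ 663.5831     44.687317]
 [ 530.5963     92.6127  ]]
seam [[611.7 -76.   52. ]
 [495.  -37.9  52. ]]
topcorners(right) [[ 569.2 -216.3   52. ]
 [ 441.2 -173.2   52. ]] left [[652.4  25.4  52. ]
 [526.7  70.   52. ]]
```

```bash
cat >> h.py <<'E'
def delta(p,yaw_y):
    """tool-axis shift/turn from measured pose to world p, tool down, tool y at heading yaw_y(deg)"""
    s=arm.read_state(); r=R.from_quat(s["ee_rot"]); a=np.radians(yaw_y)
    y=np.array([np.cos(a),np.sin(a),0]); z=np.array([0,0,-1.]); T=R.from_matrix(np.c_[np.cross(y,z),y,z])
    print("shift",r.inv().apply(np.array(p)-s["position"]).round(1),"rot",(r.inv()*T).as_rotvec().round(3),"pos",s["position"].round(1))
E
python3 - <<'E'
from h import *
s=arm.read_state(); r=R.from_quat(s["ee_rot"]); c=viewer.get_calibration("wrist")
Rm=cv2.Rodrigues(np.array(c["rvec"],float))[0]; C=-Rm.T@np.array(c["tvec"]).ravel()
print("cam in tool",r.inv().apply(C-s["position"]),"axis",r.inv().apply(Rm.T[:,2]), r.inv().apply(Rm.T[:,0]),c["K"])
delta([575,-10,300],160.5)
delta([575,-10,300],-19.5)
f=np.load("top0.npz");P=cloud(f,f["d"])
a=np.radians(70.6);ex=np.array([np.cos(a),np.sin(a)]);ey=np.array([-ex[1],ex[0]]);o=np.array([544.7,-81.5])
L=lambda p:np.c_[(p[:,:2]-o)@ex,(p[:,:2]-o)@ey,p[:,2]]
im=f["im"];H,S,V=cv2.split(cv2.cvtColor(im,cv2.COLOR_BGR2HSV));v,u=np.indices(H.shape)
box=(u>245)&(u<375)&(v>180)&(v<280)
for m in(((H<6)|(H>174))&(S>150),(H>18)&(H<33)&(S>100)):
    q=L(P[m&box]);print(np.median(q,0).round(1),q[np.argsort(q[:,2])][::8].round(0).tolist())
E
```

```text
cam in tool [  81.83587815   -0.30201884 -142.11577193] axis [-0.31653418 -0.00150452  0.94857991] [-0.00141089  0.99999838  0.00111527] [[347.14235949   0.         279.3540574 ]
 [  0.         347.14235949 212.64288291]
 [  0.           0.           1.        ]]
shift [-534.8  413.4  -68.9] rot [ 0.002  0.001 -0.872] pos [ 219.3 -584.7  230.3]
shift [-534.8  413.4  -68.9] rot [ 1.00e-03 -2.00e-03  2.27e+00] pos [ 219.3 -584.7  230.3]
[-27.3   2.6 138.5] [[-12.0, 8.0, 99.0], [-13.0, 7.0, 107.0], [-15.0, -3.0, 113.0], [-18.0, 7.0, 119.0], [-23.0, 9.0, 125.0], [-22.0, -3.0, 128.0], [-27.0, 10.0, 136.0], [-30.0, 5.0, 141.0], [-31.0, 2.0, 145.0], [-32.0, 8.0, 150.0], [-41.0, -4.0, 155.0], [-35.0, 3.0, 158.0], [-43.0, 6.0, 160.0], [-41.0, 8.0, 164.0]]
[ 78.    1.  149.4] [[79.0, 6.0, 52.0], [76.0, -17.0, 146.0], [81.0, 3.0, 147.0], [82.0, -10.0, 148.0], [77.0, 7.0, 149.0], [75.0, -14.0, 150.0], [77.0, -3.0, 151.0], [79.0, 0.0, 152.0], [79.0, 8.0, 153.0]]
```

```bash
python3 -m jog '-480 370 -62 0 0 -0.872;-480 370 -69 0 0 -0.872;-480 370 -69 0 0 -0.872;-480 370 -69 0 0 -0.872;-480 370 -69 0 0 -0.872;-480 370 -69 0 0 -0.872;-480 370 -69 0 0 -0.872;-480 370 -69 0 0 -0.872;-535 413 -69 0 0 -0.872;-535 413 -69 0 0 -0.872' 60
python3 -c "
from h import *
delta([571,-6,300],160.6)"
```

```text
clock: 1.1
position: [481.8, -160.6, 285.0]
ee_rot: [-0.577, 0.816, 0.0, -0.0]
contact_force: [0.7, -0.8, -0.7]
gripper_width: 59.6
grasp_force: 0.0
shift [-175.5  -32.6  -15. ] rot [ 0.     0.    -0.001] pos [ 481.8 -160.6  285. ]
```

```bash
python3 -m jog '-50 -8 -8 0 0 0;-90 -17 -14 0 0 0;-130 -24 -14 0 0 0;-175 -32 -14 0 0 0;-175 -32 -14 0 0 0;-175 -32 -14 0 0 0'
python3 - <<'E'
from h import *
im,d,c=snap("wrist"); np.savez("w1.npz",im=im,d=d,**{k:np.array(c[k]) for k in c}); cv2.imwrite("pics/w1.png",im)
s=arm.read_state();print(s["position"],s["contact_force"])
E
```

```text
clock: 1.7
position: [569.8, -7.5, 297.9]
ee_rot: [-0.578, 0.816, 0.0, -0.001]
contact_force: [-0.2, 0.2, 0.9]
gripper_width: 60.4
grasp_force: 0.0
[569.53063332  -8.35357601 298.29624175] [-0.8978071   0.64257647  0.74073059]
```

View pics/w1.png

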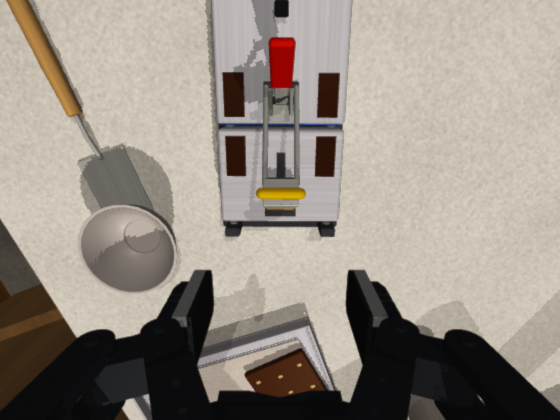

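The wrist view shows the latch square to the image. The roller runs from (257,194) to (305,194), the red handle is at (282,62), the seam lies along row 126, and the brass shows at about (280,209). I'll measure these.

```bash
cat > m1.py <<'E'
from h import *
f=np.load("w1.npz");im=f["im"];d=f["d"];P=cloud(f,d);H,S,V=cv2.split(cv2.cvtColor(im,cv2.COLOR_BGR2HSV));v,u=np.indices(H.shape)
K=f["K"];Rm=cv2.Rodrigues(f["rvec"])[0];C=-Rm.T@f["tvec"].ravel()
def onplane(uv,z):
    r=np.c_[uv,np.ones(len(uv))]@np.linalg.inv(K).T@Rm; return (C+r*((z-C[2])/r[:,2])[:,None])
box=(u>200)&(u<360)&(v<235)
# direction: side edges of the halves
m=(np.abs(P[...,2]-52)<8)&box
E=[]
for row in list(range(20,115,5))+list(range(135,215,5)):
    c=np.where(m[row])[0]; c=c[(c>205)&(c<360)]
    E.append([row,c.min(),c.max()])
E=np.array(E); l=onplane(E[:,[1,0]],52); r=onplane(E[:,[2,0]],52)
def ang(p,sel):
    k=np.polyfit(p[sel,1],p[sel,0],1); return np.degrees(np.arctan2(1,k[0]))
for sel in(E[:,0]<118,E[:,0]>130): print("ang",ang(l,sel),ang(r,sel),"width",np.linalg.norm(l[sel]-r[sel],axis=1).mean())
mid=(l+r)/2; k=np.polyfit(mid[:,1],mid[:,0],1); a=np.arctan2(1,k[0]); print("axis deg",np.degrees(a))
ex=np.array([np.cos(a),np.sin(a)]);ey=np.array([-ex[1],ex[0]])
print("halftop z",np.median(P[...,2][(u>225)&(u<235)&(v>185)&(v<215)]),np.median(P[...,2][(u>225)&(u<250)&(v>30)&(v<60)]))
# blue seam = at fixed half edge
bl=(H>105)&(H<130)&(S>120)&(v>110)&(v<140)&(u>220)&(u<345)
print("blue rows",[(x,v[bl&(u==x)].min(),v[bl&(u==x)].max()) for x in range(225,260,8) if (bl&(u==x)).any()])
print("cols V at u=232..",[(int(y),V[y,245],V[y,330],S[y,245]) for y in range(116,136)], [(int(y),int(V[y,245])) for y in range(214,232)])
o0=mid[:,:2].mean(0)
ye=(H>18)&(H<33)&(S>150)&box; q=P[ye&(v<201)]
pr=lambda p:np.c_[(p[:,:2]-o0)@ex,(p[:,:2]-o0)@ey,p[:,2]]
ql=pr(q);print("yellow",np.c_[u,v].shape, u[ye].min(),u[ye].max(),v[ye].min(),v[ye].max(),ql.mean(0).round(1),np.percentile(ql,[2,98],0).round(1))
rd=((H<6)|(H>174))&(S>150)&box; q=pr(P[rd]); print("red",np.percentile(q,[2,50,98],0).round(1)); t=np.polyfit(q[:,2],q[:,0],1);print("lever",t,np.pi/2-np.arctan(-t[0]) )
np.savez("fr.npz",o0=o0,ex=ex,ey=ey)
print("o0",o0)
for x in(275,282,290):print(x,[(int(y),H[y,x],S[y,x],V[y,x],int(P[y,x,2]),round(float(pr(P[y,x][None])[0,0]))) for y in range(196,222,2)])
E
python3 m1.py
```

```text
ang 70.32288833404233 70.15737899214865 width 137.29200350555615
ang 70.09045607019519 70.11997705059962 width 137.31987255278912
axis deg 70.14007009460335
halftop z 51.49964347919517 51.56588951778646
blue rows [(225, np.int64(124), np.int64(124)), (233, np.int64(124), np.int64(124)), (241, np.int64(124), np.int64(124)), (249, np.int64(124), np.int64(124)), (257, np.int64(124), np.int64(124))]
cols V at u=232.. [(116, np.uint8(175), np.uint8(49), np.uint8(10)), (117, np.uint8(180), np.uint8(86), np.uint8(10)), (118, np.uint8(182), np.uint8(162), np.uint8(10)), (119, np.uint8(182), np.uint8(177), np.uint8(8)), (120, np.uint8(181), np.uint8(178), np.uint8(8)), (121, np.uint8(177), np.uint8(174), np.uint8(9)), (122, np.uint8(166), np.uint8(167), np.uint8(6)), (123, np.uint8(144), np.uint8(158), np.uint8(104)), (124, np.uint8(96), np.uint8(143), np.uint8(173)), (125, np.uint8(49), np.uint8(95), np.uint8(104)), (126, np.uint8(51), np.uint8(81), np.uint8(10)), (127, np.uint8(68), np.uint8(80), np.uint8(8)), (128, np.uint8(84), np.uint8(77), np.uint8(9)), (129, np.uint8(111), np.uint8(99)
[... 2390 characters left out ...]
, np.uint8(23), np.uint8(255), np.uint8(193), 147, 63), (200, np.uint8(23), np.uint8(28), np.uint8(148), 145, 66), (202, np.uint8(23), np.uint8(20), np.uint8(156), 146, 67), (204, np.uint8(25), np.uint8(19), np.uint8(144), 147, 69), (206, np.uint8(24), np.uint8(18), np.uint8(140), 146, 71), (208, np.uint8(19), np.uint8(116), np.uint8(149), 134, 77), (210, np.uint8(16), np.uint8(118), np.uint8(78), 53, 105), (212, np.uint8(150), np.uint8(10), np.uint8(49), 54, 107), (214, np.uint8(140), np.uint8(15), np.uint8(51), 440, -20), (216, np.uint8(0), np.uint8(8), np.uint8(134), 52, 112), (218, np.uint8(0), np.uint8(8), np.uint8(183), 52, 115), (220, np.uint8(0), np.uint8(7), np.uint8(174), 50, 118)]
```

```bash
cat >> m1.py <<'E'
print("----")
g=lambda uv,z=52:pr(onplane(np.array(uv,float),z)).round(1).tolist()
print("fix edge",g([[245,123.5],[330,124]]),"slide edge",g([[245,129.8],[330,130.3]]),"far edge",g([[245,220.5]]))
s=arm.read_state();print("tcp",pr(s["position"][None]))
E
python3 m1.py | sed -n '/----/,$p'
```

```text
----
fix edge [[6.8, -38.4, 52.0], [6.7, 53.8, 52.0]] slide edge [[13.5, -38.6, 52.0], [13.4, 54.2, 52.0]] far edge [[118.6, -41.1, 52.0]]
tcp [[ 60.67566991  -0.96355466 298.29624175]]
```

```bash
python3 -m jog '-45 0 0 0 0 0;-90 0 0 0 0 0;-135 0 0 0 0 0;-135 0 0 0 0 0;-135 0 0 0 0 0'
python3 - <<'E'
from h import *
im,d,c=snap("wrist"); np.savez("w2.npz",im=im,d=d,**{k:np.array(c[k]) for k in c})
cv2.imwrite("pics/w2.png",cv2.resize(im[0:150,180:380],None,fx=4,fy=4,interpolation=2))
E
```

```text
clock: 2.25
position: [614.7, 118.5, 298.5]
ee_rot: [-0.577, 0.817, 0.0, -0.001]
contact_force: [0.5, -1.4, 0.4]
gripper_width: 60.1
grasp_force: 0.0
```

View pics/w2.png

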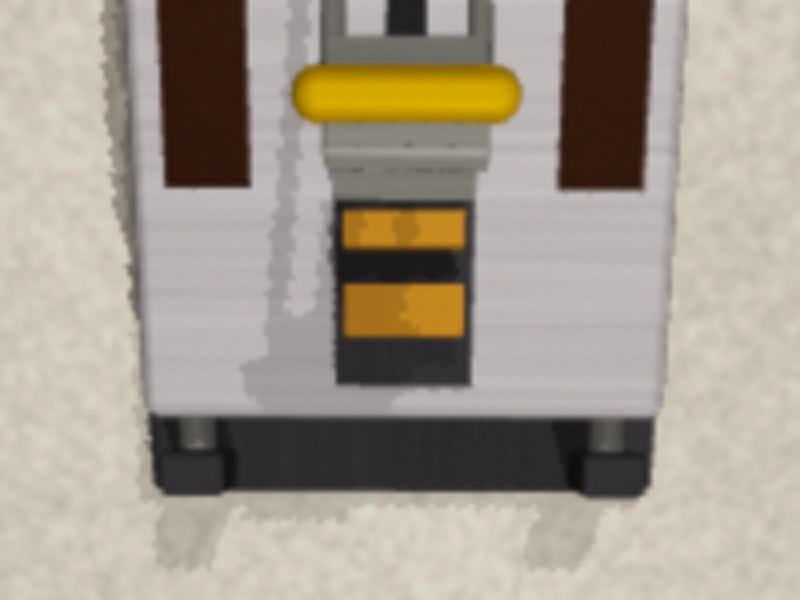

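The slot shows clearly. In the crop the ridge spans rows 209–249, the slot 249–283 and the land 283–337. The roller is centred at (407,93).

```bash
cat > loc.py <<'E'
from h import *
fr=np.load("fr.npz");ex,ey=fr["ex"],fr["ey"];O=fr["o0"]-16.9*ex
loc=lambda p:np.c_[(np.atleast_2d(p)[:,:2]-O)@ex,(np.atleast_2d(p)[:,:2]-O)@ey,np.atleast_2d(p)[:,2]]
wor=lambda x,y,z:np.r_[O+x*ex+y*ey,z]
from scipy.optimize import fsolve
def fk(th,s):
    a=th-np.radians(10);pin=np.array([-25*np.cos(a),66+25*np.sin(a)]);X=np.array([np.cos(s),-np.sin(s)]);Z=np.array([np.sin(s),np.cos(s)])
    return pin,pin+108*X+12*Z,pin+117*X-4.5*Z
def iktip(x,z,g=(1.5,.2)):
    q=fsolve(lambda q:fk(*q)[2]-[x,z],g); return q,fk(*q)[1]
def ikrol(x,z,g=(1.13,-.46)):
    q=fsolve(lambda q:fk(*q)[1]-[x,z],g); return q,fk(*q)[2]
E
python3 - <<'E'
from loc import *
def lin(n):
    f=np.load(n);K=f["K"];Rm=cv2.Rodrigues(f["rvec"])[0];C=-Rm.T@f["tvec"].ravel()
    return C,lambda uv:(np.c_[uv,np.ones(len(uv))]@np.linalg.inv(K).T@Rm)
C,r=lin("w2.npz")
z=lambda a:(np.array(a,float)+.5)/4-.5+[180,0]
def pl(uv,h): R_=r(uv);return loc(C+R_*((h-C[2])/R_[:,2])[:,None]).round(1)
print("keeper",pl(z([[405,209],[405,249],[405,283],[405,337]]),66).tolist(),"far edge",pl(z([[405,412]]),52),"keeper y",pl(z([[343,300],[466,300]]),66)[:,1])
C1,r1=lin("w1.npz")
a=r1(np.array([[280.2,193.2]]))[0]; b=r(z([[407,93]]))[0]
t=np.linalg.lstsq(np.c_[a,-b],C-C1,rcond=None)[0]; print("roller",loc(C1+t[0]*a),loc(C+t[1]*b))
f=np.load("w2.npz");P=cloud(f,f["d"])
for row in(57,66,77):print(loc(P[row,270:290].reshape(-1,3)).mean(0).round(1))
delta(wor(76.4,0,160),160.14)
print(ikrol(76.4,145.5))
for x in(99,101,103,105,107):
  for h in (75,56):print(x,h,*[v.round(3) for v in iktip(x,h)])
E
```

```text
keeper [[87.7, 0.5, 66.0], [96.8, 0.5, 66.0], [104.6, 0.6, 66.0], [117.3, 0.6, 66.0]] far edge [[135.6   0.8  52. ]] keeper y [-15.   15.9]
roller [[ 7.65954823e+01 -1.12756908e-01  1.44964814e+02]] [[ 76.59397382   0.45842213 144.96732179]]
[92.3 -0.9 65.5]
[99.6 -0.8 53. ]
[111.8  -0.7  84.4]
shift [135.    1.2 139. ] rot [ 0.    -0.001  0.006] pos [614.6 117.7 298.9]
(array([ 1.11769386, -0.46619649]), array([ 91.8561764 , 134.80623494]))
99 75 [0.955 0.035] [90.582 91.804]
99 56 [1.152 0.227] [93.945 74.103]
101 75 [1.071 0.052] [92.863 91.942]
101 56 [1.263 0.24 ] [96.175 74.165]
103 75 [1.177 0.065] [95.087 92.048]
103 56 [1.365 0.249] [98.347 74.21 ]
105 75 [1.275 0.075] [97.266 92.13 ]
105 56 [1.46  0.256] [100.473  74.241]
107 75 [1.368 0.083] [99.407 92.193]
107 56 [1.549 0.261] [102.559  74.263]
```

```bash
python3 -m jog '45 0 20 0 0 0.006;90 1 60 0 0 0.006;135 1 100 0 0 0.006;135 1 140 0 0 0.006;135 1 158 0 0 0.006;135 1 168 0 0 0.006;135 1 168 0 0 0.006;135 1 168 0 0 0.006' 60
python3 -c "
from loc import *
s=arm.read_state();print(loc(s['position']),s['contact_force']);delta(wor(76.6,0.1,131),160.14)"
```

```text
clock: 3.1
position: [570.2, -8.2, 132.7]
ee_rot: [-0.575, 0.818, -0.001, 0.001]
contact_force: [0.6, 0.4, 0.5]
gripper_width: 60.2
grasp_force: 0.0
[[ 77.93874442  -1.51919575 132.68644686]] [0.62484953 0.42344487 0.53640801]
shift [1.3 1.6 1.7] rot [-0.003  0.001  0.001] pos [570.2  -8.2 132.7]
```

```bash
python3 -m jog '1.3 1.5 1 0 0 0;1.3 1.5 1 0 0 0;1.3 1.5 1 0 0 0' && python3 -m jog '0 0 0 0 0 0;0 0 0 0 0 0;0 0 0 0 0 0;0 0 0 0 0 0;0 0 0 0 0 0;0 0 0 0 0 0' 38
python3 - <<'E'
from loc import *
im,d,c=snap("wrist");cv2.imwrite("pics/w3.png",im)
s=arm.read_state();print(loc(s['position']),s['contact_force'],s['gripper_width'])
E
```

```text
clock: 3.4
position: [567.5, -8.4, 130.8]
ee_rot: [-0.575, 0.818, -0.0, 0.001]
contact_force: [-0.2, 0.1, -0.3]
gripper_width: 59.9
grasp_force: 0.0
clock: 4.0
position: [567.9, -8.4, 130.4]
ee_rot: [-0.575, 0.818, -0.0, 0.001]
contact_force: [0.9, 2.7, 1.5]
gripper_width: 39.3
grasp_force: 60.0
[[ 76.92876737   0.53931443 130.32451608]] [2.62483402 2.50960262 2.18831635] 38.99734305008042
```

View pics/w3.png

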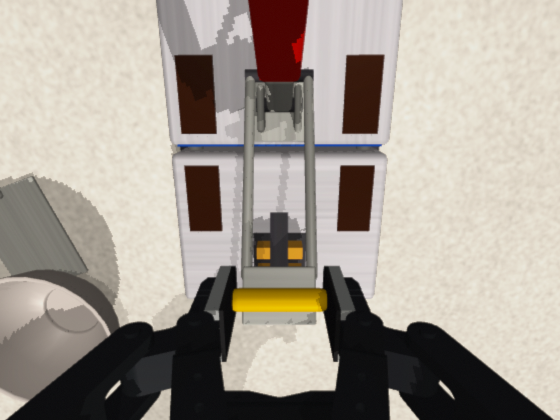

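The roller is held at (280,299) with one pad on each end, and the lip hangs clear of the keeper. Next I'll hover the lip above the slot.

```bash
python3 -m jog '-2 0 6 0 0 0;-4 0 12 0 0 0;-7 0 19 0 0 0;-9 0 26 0 0 0;-12 0 33 0 0 0;-14 0 40 0 0 0;-16 0 46 0 0 0;-17 0 50 0 0 0;-17 0 50 0 0 0;-17 0 50 0 0 0'
cat > st.py <<'E'
from loc import *
n=0; s=arm.read_state(); p=loc(s['position'])[0]; F=np.array(s['contact_force']); 
q,t=ikrol(p[0]-.3,p[2]+14.6,(1.2,.1))
print("t%.2f tcp"%s['clock'],p.round(1),"F loc x %.1f y %.1f z %.1f"%(F[:2]@ex,F[:2]@ey,F[2]),"lever/slope",q.round(2),"tip",t.round(1),"w%.1f"%s['gripper_width'])
E
python3 st.py
```

```text
clock: 5.05
position: [572.7, 6.8, 79.3]
ee_rot: [-0.575, 0.818, 0.0, -0.001]
contact_force: [3.9, -2.9, -1.2]
gripper_width: 39.5
grasp_force: 60.3
t5.05 tcp [92.9  1.3 79.3] F loc x -1.4 y -4.7 z -1.2 lever/slope [1.06 0.03] tip [101.1  77.1] w39.5
```

```bash
python3 -m jog '0 -0.7 2 0 0 0;-1 -0.7 4 0 0 0;-1.5 -0.7 6 0 0 0;-1.7 -0.7 8 0 0 0;-1.7 -0.7 8 0 0 0'; python3 st.py; python3 -m jog '-0.3 0 1.5 0 0 0;-0.6 0 3 0 0 0;-0.8 0 4.5 0 0 0;-1 0 5.5 0 0 0;-1 0 5.5 0 0 0';python3 st.py
```

```text
clock: 5.55
position: [573.5, 8.4, 71.4]
ee_rot: [-0.575, 0.818, 0.0, -0.001]
contact_force: [2.1, -3.0, -0.1]
gripper_width: 39.2
grasp_force: 60.3
t5.55 tcp [94.7  1.  71.4] F loc x -2.1 y -3.0 z -0.1 lever/slope [1.14 0.12] tip [101.4  68.5] w39.2
clock: 6.05
position: [574.1, 9.4, 66.1]
ee_rot: [-0.575, 0.818, 0.0, -0.001]
contact_force: [0.7, -3.4, -0.2]
gripper_width: 39.6
grasp_force: 60.3
t6.05 tcp [95.8  0.8 66.1] F loc x -3.0 y -1.8 z -0.2 lever/slope [1.2  0.17] tip [101.6  62.9] w39.6
```

```bash
python3 -m jog '-0.3 0 1.5 0 0 0;-0.5 0 3 0 0 0;-0.7 0 4.5 0 0 0;-0.8 0 5.5 0 0 0;-0.8 0 5.5 0 0 0';python3 st.py
python3 - <<'E'
from loc import *
im,d,c=snap("wrist");cv2.imwrite("pics/w4.png",cv2.resize(im[100:400,150:410],None,fx=2,fy=2,interpolation=2))
E
```

```text
clock: 6.55
position: [574.3, 9.6, 61.1]
ee_rot: [-0.575, 0.818, -0.0, -0.001]
contact_force: [0.2, -7.0, 1.3]
gripper_width: 39.4
grasp_force: 60.9
t6.55 tcp [96.1  0.7 61.1] F loc x -6.5 y -2.5 z 1.3 lever/slope [1.23 0.22] tip [100.9  57.7] w39.4
```

View pics/w4.png

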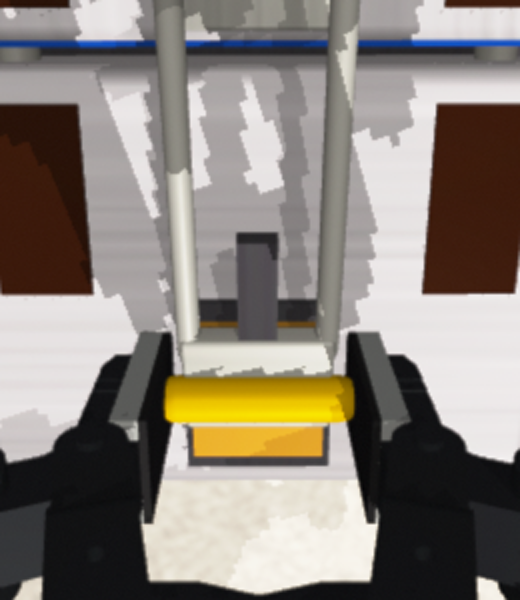

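The lip is behind the ridge and the roller is just in front of the land, so it's in the slot. I'll draw it back gently and watch the force.

```bash
python3 -m jog '0.5 0 0 0 0 0;1 0 0 0 0 0;1.5 0 0 0 0 0;1.5 0 0 0 0 0';python3 st.py;  python3 -m jog '0.5 0 0 0 0 0;1 0 0 0 0 0;1 0 0 0 0 0';python3 st.py;python3 -m jog '0.5 0 0 0 0 0;1 0 0 0 0 0;1 0 0 0 0 0';python3 st.py
```

```text
clock: 7.0
position: [574.4, 9.3, 61.0]
ee_rot: [-0.575, 0.818, 0.0, 0.0]
contact_force: [0.7, -1.6, 1.6]
gripper_width: 39.5
grasp_force: 60.9
t7.00 tcp [95.8  0.5 61. ] F loc x -1.3 y -1.2 z 1.6 lever/slope [1.22 0.22] tip [100.7  57.5] w39.5
clock: 7.3
position: [574.5, 9.0, 60.9]
ee_rot: [-0.575, 0.818, 0.0, 0.001]
contact_force: [0.6, 3.6, 0.7]
gripper_width: 39.3
grasp_force: 60.8
t7.30 tcp [95.6  0.3 60.9] F loc x 3.6 y 0.6 z 0.7 lever/slope [1.21 0.22] tip [100.4  57.4] w39.3
clock: 7.6
position: [573.9, 7.4, 61.0]
ee_rot: [-0.575, 0.818, -0.0, 0.001]
contact_force: [2.1, 4.2, -1.0]
gripper_width: 39.3
grasp_force: 60.8
t7.60 tcp [93.9  0.3 61. ] F loc x 4.7 y -0.5 z -1.0 lever/slope [1.13 0.21] tip [99.  57.6] w39.3
```

```bash
python3 -m jog '0.5 0 0 0 0 0;1 0 0 0 0 0;1 0 0 0 0 0';python3 st.py;  python3 -m jog '0.5 0 0 0 0 0;1 0 0 0 0 0;1 0 0 0 0 0';python3 st.py
```

```text
clock: 7.9
position: [573.4, 6.1, 61.0]
ee_rot: [-0.575, 0.818, -0.0, 0.0]
contact_force: [1.3, 4.7, -0.3]
gripper_width: 39.5
grasp_force: 60.8
t7.90 tcp [92.5  0.3 61. ] F loc x 4.9 y 0.4 z -0.3 lever/slope [1.05 0.2 ] tip [97.8 57.6] w39.5
clock: 8.2
position: [573.4, 5.9, 61.1]
ee_rot: [-0.575, 0.818, 0.0, 0.001]
contact_force: [2.5, 8.1, 0.0]
gripper_width: 39.7
grasp_force: 60.8
t8.20 tcp [92.3  0.2 61.1] F loc x 8.4 y 0.4 z 0.0 lever/slope [1.04 0.2 ] tip [97.6 57.7] w39.7
```

```bash
python3 -m jog '0.5 0 0 0 0 0;0.8 0 0 0 0 0;0.8 0 0 0 0 0';python3 st.py
```

```text
clock: 8.5
position: [573.5, 5.8, 61.1]
ee_rot: [-0.575, 0.818, 0.0, 0.002]
contact_force: [1.9, 8.7, -1.4]
gripper_width: 39.0
grasp_force: 60.8
t8.50 tcp [92.2  0.1 61.1] F loc x 8.8 y 1.2 z -1.4 lever/slope [1.03 0.2 ] tip [97.5 57.7] w39.0
```

```bash
python3 -m jog '0.4 0 0 0 0 0;0.7 0 0 0 0 0;0.7 0 0 0 0 0;0.7 0 0 0 0 0';python3 st.py
python3 - <<'E'
from loc import *
im,d,c=snap("wrist");cv2.imwrite("pics/w5.png",cv2.resize(im[100:400,150:410],None,fx=2,fy=2,interpolation=2))
E
```

```text
clock: 8.9
position: [573.5, 5.7, 61.1]
ee_rot: [-0.575, 0.818, 0.0, 0.002]
contact_force: [3.4, 11.7, -0.4]
gripper_width: 39.1
grasp_force: 60.8
t8.90 tcp [92.1  0.1 61.1] F loc x 12.2 y 0.8 z -0.4 lever/slope [1.03 0.19] tip [97.5 57.7] w39.1
```

View pics/w5.png

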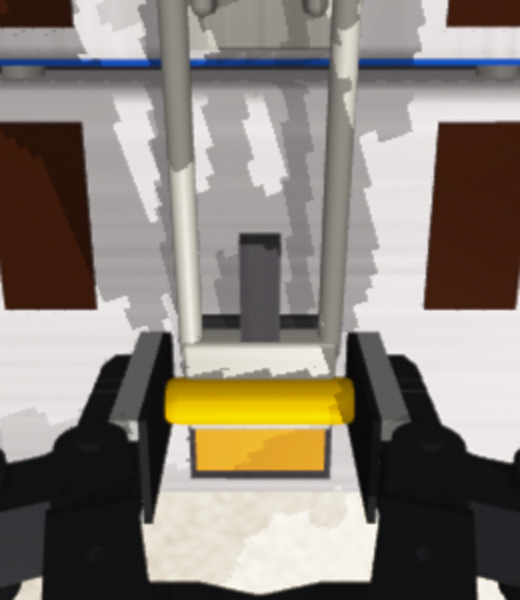

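Force climbs to 12 N with no motion, so the lip is biting on the ridge. I'll release, lift away, close the fingers and check.

```bash
python3 -m jog '-0.5 0 0 0 0 0;-1 0 0 0 0 0;-1 0 0 0 0 0;-1 0 0 0 0 0;-1 0 0 0 0 0;-1 0 -10 0 0 0;-1 0 -40 0 0 0;-1 0 -85 0 0 0;-1 0 -125 0 0 0;-1 0 -125 0 0 0' 60; python3 st.py
python3 - <<'E'
from loc import *
im,d,c=snap("wrist"); np.savez("w6.npz",im=im,d=d,**{k:np.array(c[k]) for k in c}); cv2.imwrite("pics/w6.png",im)
P=cloud(c,d).reshape(-1,3);H,S,V=cv2.split(cv2.cvtColor(im,cv2.COLOR_BGR2HSV))
m=(((H<6)|(H>174))&(S>150)).ravel();q=loc(P[m]);q=q[(abs(q[:,1])<15)&(q[:,2]>60)];print("red",np.percentile(q,[3,50,97],0).round(1),"th",np.median(np.arctan2(q[:,2]-66,-q[:,0]+4)))
m=((H>18)&(H<33)&(S>170)).ravel();q=loc(P[m]);q=q[q[:,2]>70];print("yel",q.mean(0).round(1))
E
```

```text
clock: 9.95
position: [576.5, 5.0, 193.7]
ee_rot: [-0.575, 0.818, -0.003, 0.006]
contact_force: [0.2, 0.5, 0.5]
gripper_width: 59.8
grasp_force: 0.0
t9.95 tcp [ 92.5  -3.  193.7] F loc x 0.6 y -0.0 z 0.5 lever/slope [ 2.32 -0.89] tip [ 91.2 174.7] w59.8
red [[-33.8  -8.9  99.9]
 [-25.5   0.  123.9]
 [-13.6   8.9 140.8]] th 1.0990483660407335
yel [90.9  0.1 79.4]loc.py:12: RuntimeWarning: The iteration is not making good progress, as measured by the 
 improvement from the last five Jacobian evaluations.
  q=fsolve(lambda q:fk(*q)[1]-[x,z],g); return q,fk(*q)[2]
```

View pics/w6.png

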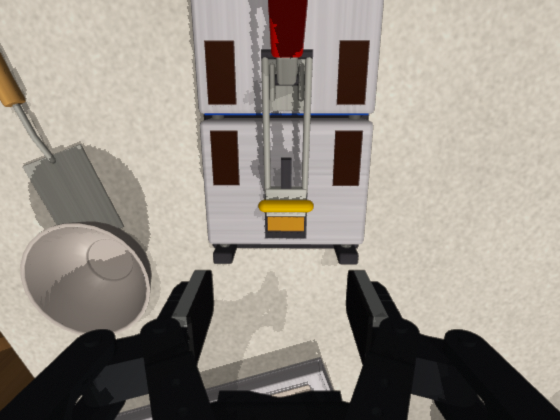

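The claw stays hooked with the roller at (286,206), z about 75, and the lever stays at about 1.05. I'll move to the pre-press position with the fingers shut.

```bash
python3 -c "
from loc import *
delta(wor(0,0,190),160.14);delta(wor(-14,0,143),160.14)"
```

```text
shift [91.7  1.2 -0.1] rot [-0.007  0.004  0.001] pos [574.5   4.9 190.3]
shift [106.    1.6  46.8] rot [-0.007  0.004  0.001] pos [574.5   4.9 190.3]
```

```bash
python3 -m jog '45 1 0 0 0 0;90 1.3 0 0 0 0;92 1.3 0 0 0 0;92 1.3 0 0 0 0;94 1.3 12 0 0 0;98 1.5 25 0 0 0;102 1.5 36 0 0 0;106 1.5 46 0 0 0;106 1.5 46 0 0 0;106 1.5 46 0 0 0' 0
python3 - <<'E'
from loc import *
s=arm.read_state();p=loc(s["position"])[0];print(p,s["contact_force"],s["gripper_width"])
for t in(1.05,.9,.75,.6,.45,.3,.15,.05,0):
    d=np.array([-np.cos(t),np.sin(t)]);n=np.array([np.sin(t),np.cos(t)]);k=80*d+4*n+[11,66];print(t,k.round(1),"tool dx,dz",(-(k[0]-p[0])).round(1),(-(k[1]-p[2])).round(1))
E
```

```text
clock: 11.0
position: [535.5, -94.5, 139.7]
ee_rot: [-0.575, 0.818, -0.0, -0.0]
contact_force: [-0.2, 0.6, 0.5]
gripper_width: 0.2
grasp_force: 0.0
[-14.96467314   1.74800689 139.68663016] [-0.17052899  0.56262294  0.49498693] 0.23434738258698645
1.05 [-25.3 137.4] tool dx,dz 10.4 2.3
0.9 [-35.6 131.2] tool dx,dz 20.6 8.5
0.75 [-44.8 123.5] tool dx,dz 29.8 16.2
0.6 [-52.8 114.5] tool dx,dz 37.8 25.2
0.45 [-59.3 104.4] tool dx,dz 44.3 35.3
0.3 [-64.2  93.5] tool dx,dz 49.3 46.2
0.15 [-67.5  81.9] tool dx,dz 52.5 57.8
0.05 [-68.7  74. ] tool dx,dz 53.7 65.7
0 [-69.  70.] tool dx,dz 54.0 69.7
```

```bash
python3 -m jog '3 -1 0.5 0 0 0;6 -1 1.5 0 0 0;9 -1 2 0 0 0;12 -1 3 0 0 0;14.5 -1 4.5 0 0 0;17 -1 6 0 0 0;19 -1 7.5 0 0 0;20.6 -1 8.5 0 0 0;20.6 -1 8.5 0 0 0' && python3 st.py 2>/dev/null
```

```text
clock: 11.9
position: [529.5, -114.6, 131.6]
ee_rot: [-0.575, 0.818, -0.0, 0.0]
contact_force: [1.0, 0.3, 2.4]
gripper_width: -0.1
grasp_force: 0.8
t11.90 tcp [-36.    0.6 131.6] F loc x 0.6 y -0.9 z 2.4 lever/slope [-7.43 -1.74] tip [-21.6 157.9] w-0.1
```

```bash
python3 -m jog '2 0 1.5 0 0 0;4 0 3 0 0 0;6 0 5 0 0 0;8 0 6.5 0 0 0;10 0 8.5 0 0 0;12 0 10.5 0 0 0;14 0 12.5 0 0 0;15.5 0 14.5 0 0 0;17.2 0 16.7 0 0 0;17.2 0 16.7 0 0 0'
python3 - <<'E'
from loc import *
s=arm.read_state();print(loc(s["position"]),s["contact_force"],(np.array(s["contact_force"])[:2])@ex)
im,d,c=snap("side"); np.savez("s7.npz",im=im,d=d,**{k:np.array(c[k]) for k in c})
cv2.imwrite("pics/s7.png",cv2.resize(im[150:260,250:370],None,fx=5,fy=5,interpolation=2))
E
```

```text
clock: 12.9
position: [522.9, -130.6, 114.1]
ee_rot: [-0.575, 0.818, 0.001, -0.001]
contact_force: [1.4, -0.3, 1.0]
gripper_width: 0.0
grasp_force: 0.3
[[-53.23496087   1.40393253 114.06709156]] [ 1.3622211 -0.2632479  1.0264401] 0.21518481776016937
```

View pics/s7.png

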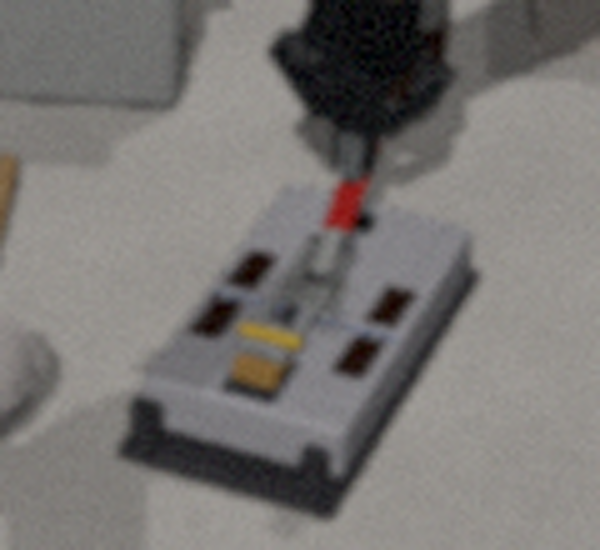

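Run:
```python
from loc import *
f=np.load("s7.npz");P=cloud(f,f["d"]);im=f["im"];H,S,V=cv2.split(cv2.cvtColor(im,cv2.COLOR_BGR2HSV));v,u=np.indices(H.shape)
box=(u>285)&(u<335)&(v>180)&(v<232)
for nm,m in(("yel",(H>22)&(H<33)&(S>130)),("brass",(H>12)&(H<=22)&(S>90)),("red",((H<6)|(H>174))&(S>150)),("blue",(H>105)&(H<130)&(S>60))):
    q=loc(P[m&box]);print(nm,len(q),np.median(q,0).round(1) if len(q) else"", np.percentile(q,[5,95],0).round(1).tolist() if len(q) else "")
K=f["K"];Rm=cv2.Rodrigues(f["rvec"])[0];C=-Rm.T@f["tvec"].ravel()
def px(x,y,z):
    q=K@(Rm@(wor(x,y,z)-C)); return ((q[:2]/q[2]-[250,150])*5).round(0)
print("proj roller z79 top",px(86,0,76),px(92,0,76),px(86,0,100),"land",px(117,0,66),px(105,0,66))
im,d,c=snap("wrist"); P=cloud(c,d);H,S,V=cv2.split(cv2.cvtColor(im,cv2.COLOR_BGR2HSV))
m=(H>22)&(H<33)&(S>150);q=loc(P[m]);q=q[(abs(q[:,1])<25)&(q[:,2]>55)];print(len(q),q.mean(0) if len(q) else"")
m=(H>105)&(H<130)&(S>100);q=loc(P[m]);print("blue",np.median(q,0))
```

```text
yel 9 [86.7 14.  76.3] [[82.4, -9.8, 73.9], [90.4, 18.8, 79.7]]
brass 82 [105.1   3.2  65.3] [[49.3, -14.7, 53.5], [115.7, 18.4, 81.3]]
red 54 [-39.6   4.5  97. ] [[-78.9, -45.8, 52.6], [45.5, 52.3, 106.2]]
blue 0  
proj roller z79 top [265. 332.] [261. 337.] [266. 302.] land [246. 371.] [253. 361.]
0 
blue [nan nan nan]
  return _methods._mean(a, axis=axis, dtype=dtype,
  ret = um.true_divide(
```

The roller is still low (z about 76, x about 87), so the claw is hooked and being drawn. I'll keep pressing.

```bash
python3 -m jog '1.5 -1 2 0 0 0;3 -1 4.5 0 0 0;4.8 -1 7.2 0 0 0;6.5 -1 10 0 0 0;8 -1 13 0 0 0;9.3 -1 16 0 0 0;10.4 -1 18.5 0 0 0;11.4 -1 21 0 0 0;11.4 -1 21 0 0 0' && python3 st.py 2>/dev/null;  python3 -m jog '1 0 2.5 0 0 0;1.8 0 5 0 0 0;2.5 0 8 0 0 0;3.2 0 11.6 0 0 0;3.7 0 14 0 0 0;4 0 16.5 0 0 0;4.4 0 19.5 0 0 0;4.4 0 19.5 0 0 0' && python3 st.py 2>/dev/null
```

```text
clock: 13.9
position: [520.6, -141.7, 93.3]
ee_rot: [-0.575, 0.818, -0.0, -0.0]
contact_force: [0.3, 0.3, 0.1]
gripper_width: -0.1
grasp_force: 0.0
t13.90 tcp [-64.5  -0.2  93.3] F loc x 0.4 y -0.2 z 0.1 lever/slope [-14.96  -2.46] tip [-66.7 130. ] w-0.1
clock: 14.7
position: [518.5, -145.6, 73.6]
ee_rot: [-0.575, 0.818, 0.0, -0.001]
contact_force: [-0.0, 0.4, 0.1]
gripper_width: 0.2
grasp_force: 0.0
t14.70 tcp [-68.9   0.4  73.6] F loc x 0.4 y 0.2 z 0.1 lever/slope [-8.94 -2.72] tip [-81.1 110.3] w0.2
```

I've used all 10 views, so from here I'll measure numerically. I'll lift off straight up and check where the lever and seam are.

```bash
python3 -m jog '0 0 -15 0 0 0;-10 0 -50 0 0 0;-55 0 -90 0 0 0;-100 0 -130 0 0 0;-145 0 -150 0 0 0;-160 0 -170 0 0 0;-160 0 -190 0 0 0;-160 0 -210 0 0 0;-160 0 -210 0 0 0'
cat > chk.py <<'E'
from loc import *
im,d,c=snap("wrist"); P=cloud(c,d);H,S,V=cv2.split(cv2.cvtColor(im,cv2.COLOR_BGR2HSV));v,u=np.indices(H.shape)
def rep(nm,m):
    q=loc(P[m]);k=(abs(q[:,1])<75)&(q[:,0]>-140)&(q[:,0]<150)&(q[:,2]>40)&(q[:,2]<175);q=q[k]
    print(nm,len(q),(np.percentile(q,[3,50,97],0).round(1).tolist() if len(q) else ""))
    return q
q=rep("red",((H<6)|(H>174))&(S>150))
if len(q): print("th",np.median(np.arctan2(q[:,2]-66,-q[:,0])), "line",np.polyfit(q[:,0],q[:,2],1))
rep("yel",(H>22)&(H<33)&(S>170)); rep("brass",(H>12)&(H<=22)&(S>150)&(V>90)); rep("blue",(H>105)&(H<130)&(S>90))
K=np.array(c["K"]);Rm=cv2.Rodrigues(np.array(c["rvec"],float))[0];C=-Rm.T@np.array(c["tvec"]).ravel()
for y in(-40,-35,45):
    xs=np.arange(15,45,1.);q=np.array([K@(Rm@(wor(x,y,52)-C)) for x in xs]);px=q[:,:2]/q[:,2:]
    print("seam y",y,[(int(x),int(V[int(round(b)),int(round(a))])) for x,(a,b) in zip(xs,px) if 0<=b<420 and 0<=a<560])
xs=np.arange(125,145,1.);q=np.array([K@(Rm@(wor(x,-35,52)-C)) for x in xs]);px=q[:,:2]/q[:,2:]
print("far",[(int(x),int(V[int(round(b)),int(round(a))])) for x,(a,b) in zip(xs,px) if 0<=b<420])
E
python3 chk.py
```

```text
clock: 15.6
position: [574.6, 5.4, 287.3]
ee_rot: [-0.575, 0.818, -0.001, 0.003]
contact_force: [0.3, 1.0, 0.1]
gripper_width: 0.1
grasp_force: 0.0
red 987 [[-71.2, -9.2, 69.5], [-53.5, -0.1, 71.7], [-35.4, 9.0, 73.5]]
th 0.10407204839590978 line [-4.56055645e-02  6.91327315e+01]
yel 340 [[80.1, -19.1, 74.6], [83.9, 0.3, 77.4], [88.7, 18.7, 79.3]]
brass 355 [[79.5, -14.8, 64.0], [105.3, 0.3, 65.5], [112.0, 14.5, 75.7]]
blue 152 [[23.8, -61.8, 47.4], [23.9, -24.6, 49.2], [24.9, 59.3, 50.8]]
seam y -40 [(15, 56), (16, 69), (17, 136), (18, 176), (19, 181), (20, 182), (21, 178), (22, 169), (23, 157), (24, 145), (25, 118), (26, 120), (27, 143), (28, 165), (29, 181), (30, 183), (31, 182), (32, 158), (33, 93), (34, 67), (35, 66), (36, 66), (37, 65), (38, 66), (39, 65), (40, 65), (41, 64), (42, 56), (43, 53), (44, 55)]
seam y -35 [(15, 183), (16, 185), (17, 184), (18, 184), (19, 184), (20, 184), (21, 180), (22, 172), (23, 160), (24, 145), (25, 111), (26, 119), (27, 144), (28, 166), (29, 181), (30, 183), (31, 183), (32, 184), (33, 187), (34, 188), (35, 188), (36, 184), (37, 182), (38, 180), (39, 180), (40, 178), (41, 180), (42, 180), (43, 180), (44, 182)]
seam y 45 [(15, 45), (16, 60), (17, 135), (18, 174), (19, 181), (20, 181), (21, 177), (22, 169), (23, 158), (24, 144), (25, 104), (26, 121), (27, 144), (28, 165), (29, 181), (30, 187), (31, 182), (32, 126), (33, 65), (34, 46), (35, 43), (36, 42), (37, 43), (38, 43), (39, 43), (40, 42), (41, 43), (42, 42), (43, 42), (44, 42)]
far [(125, 181), (126, 181), (127, 183), (128, 183), (129, 180), (130, 165), (131, 108), (132, 58), (133, 46), (134, 46), (135, 44), (136, 45), (137, 44), (138, 46), (139, 51), (140, 51), (141, 53), (142, 55), (143, 89), (144, 169)]
```

The seam has closed: the far edge moved 3.5 mm, so the gap is about 0. The handle is within about 0.05 rad of home, and I'll press it down gently to make sure it seats.

```bash
python3 -c "
from loc import *
delta(wor(-72,0,85),160.14)"
```

```text
shift [164.1   0.7 199.9] rot [-0.002  0.002  0.001] pos [573.6   5.2 285.2]
```

```bash
python3 -m jog '45 0 10 0 0 0;90 0 30 0 0 0;130 0 60 0 0 0;160 0 95 0 0 0;163 0 135 0 0 0;164 0.5 170 0 0 0;164 0.5 190 0 0 0;164 0.5 198 0 0 0;164 0.5 198 0 0 0;164 0.5 198 0 0 0' && python3 st.py 2>/dev/null; python3 -m jog '0 0 3 0 0 0;0 0 6 0 0 0;0 0 9 0 0 0;0 0 11 0 0 0;0 0 13 0 0 0;0 0 13 0 0 0' && python3 st.py 2>/dev/null
```

```text
clock: 16.65
position: [517.8, -149.3, 86.9]
ee_rot: [-0.575, 0.818, -0.0, 0.0]
contact_force: [-0.7, -0.2, -0.8]
gripper_width: -0.1
grasp_force: 0.0
t16.65 tcp [-72.6  -0.2  86.9] F loc x -0.4 y 0.6 z -0.8 lever/slope [-15.08  -2.58] tip [-74.  121.4] w-0.1
clock: 17.25
position: [517.1, -149.3, 73.0]
ee_rot: [-0.575, 0.818, 0.0, -0.0]
contact_force: [-0.4, -0.1, 0.1]
gripper_width: 0.2
grasp_force: 0.0
t17.25 tcp [-72.8   0.5  73. ] F loc x -0.3 y 0.3 z 0.1 lever/slope [-15.25  -2.74] tip [-82.2 108.4] w0.2
```

```bash
python3 -m jog '0 0 1 0 0 0;0 0 2 0 0 0;0 0 2 0 0 0' && python3 st.py 2>/dev/null; python3 -m jog '0 0 0.7 0 0 0;0 0 1.4 0 0 0;0 0 1.4 0 0 0' && python3 st.py 2>/dev/null;python3 -m jog '0 0 0.7 0 0 0;0 0 1.4 0 0 0;0 0 1.4 0 0 0' && python3 st.py 2>/dev/null
```

```text
clock: 17.55
position: [517.2, -149.3, 71.1]
ee_rot: [-0.575, 0.818, 0.0, -0.0]
contact_force: [0.1, 0.1, 0.4]
gripper_width: -0.1
grasp_force: 0.0
t17.55 tcp [-72.7   0.4  71.1] F loc x 0.1 y -0.0 z 0.4 lever/slope [-15.27  -2.77] tip [-83.1 106.5] w-0.1
clock: 17.85
position: [517.3, -149.3, 70.0]
ee_rot: [-0.575, 0.818, -0.0, 0.0]
contact_force: [-0.2, 0.2, 2.9]
gripper_width: -0.1
grasp_force: 0.9
t17.85 tcp [-72.7   0.3  70. ] F loc x 0.1 y 0.3 z 2.9 lever/slope [-15.29  -2.78] tip [-83.7 105.3] w-0.1
clock: 18.15
position: [517.4, -149.3, 69.8]
ee_rot: [-0.575, 0.818, -0.0, 0.0]
contact_force: [-3.3, 1.1, 9.2]
gripper_width: -0.1
grasp_force: 4.5
t18.15 tcp [-72.7   0.2  69.8] F loc x -0.1 y 3.5 z 9.2 lever/slope [-15.29  -2.78] tip [-83.8 105. ] w-0.1
```

The handle stops hard at z = 70.0 mm, which is its home height. The force rises to 9 N without motion. I'll retreat, check once and hand in.

```bash
python3 -m jog '0 0 -3 0 0 0;0 0 -20 0 0 0;-30 0 -60 0 0 0;-75 0 -100 0 0 0;-120 0 -140 0 0 0;-155 0 -175 0 0 0;-160 0 -210 0 0 0;-160 0 -210 0 0 0;-160 0 -210 0 0 0' ; python3 chk.py | grep -v seam; python3 -c "
from h import *
f=np.load('top0.npz');im,d,c=snap('top');P=cloud(f,f['d']);Q=cloud(c,d)
for n,(u,v) in dict(bowl=(272,147),jar=(105,267),tin=(454,242),slab=(105,180),spat=(360,147)).items():
    a=np.abs(im[v-18:v+18,u-18:u+18].astype(int)-f['im'][v-18:v+18,u-18:u+18]).mean();print(n,a.round(1))"
```

```text
clock: 19.05
position: [572.0, 2.1, 279.4]
ee_rot: [-0.575, 0.818, -0.0, 0.001]
contact_force: [-0.1, -0.7, -1.2]
gripper_width: 0.1
grasp_force: 0.0
red 1099 [[-74.1, -9.0, 67.1], [-55.7, 0.2, 69.3], [-35.4, 9.2, 70.9]]
th 0.05959270227499883 line [1.82810086e-04 6.92590777e+01]
yel 330 [[79.8, -18.9, 74.7], [83.4, -0.7, 77.3], [87.8, 18.6, 78.9]]
brass 376 [[79.8, -14.6, 62.9], [105.6, 0.3, 65.5], [112.2, 15.7, 75.4]]
blue 220 [[23.3, -61.1, 48.0], [24.3, 0.8, 49.5], [24.4, 60.5, 50.8]]
far [(125, 182), (126, 182), (127, 181), (128, 185), (129, 179), (130, 171), (131, 92), (132, 92), (133, 49), (134, 45), (135, 46), (136, 44), (137, 45), (138, 45), (139, 52), (140, 53), (141, 53), (142, 72), (143, 165), (144, 165)]
bowl 37.3
jar 5.0
tin 19.2
slab 4.1
spat 6.2
```

```bash
python3 -c "
from bench import arm
print(arm.job_done())"
```

```text
the job is handed in; nothing more can be done
None
```

The mould is closed and handed in at about 19 s: the claw bites in the keeper, the red lever lies level against its stop, the seam gap measures about 0, and I touched nothing but the latch; a final picture check showed no change at the jar, slab or spatula but was inconclusive for the bowl and tin.

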